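# Lock the stop arm of the block-marking fixture

## Robot

A 6-joint arm with a two-finger parallel gripper is mounted at the origin on the work surface. World frame = base frame: x ahead of the robot, y to its left, z up, the work surface at z = 0. Lengths are in m, angles in rad, forces in N, time in s.
With the tool pointing down it reaches from about 0.275 to 0.825 m from the base axis. Payload 5.2 kg.
Tool frame: the origin (TCP) lies at the very end of the fingers, on their centre line; the grasp point (between the pads) lies 19 mm behind it; z points along the fingers, y is the line along which they close (so a half turn about z gives the same grasp; the last joint's range is limited). The gripper opens to 93 mm and grips with 3 to 60 N. Pads are 15 mm wide; open, the fingers measure 128 mm over their backs; the gripper's body (75 mm by 188 mm) begins 65 mm behind the grasp point.
Start: joints at [1.082, 0.259, 1.535, -0, 1.348, -0.203], TCP at [0.155, 0.528, 0.219] pointing down, gripper open.
Joint ranges: [-3.14, 3.14], [-0.91, 2.08], [0.19, 2.58], [-1.22, 4.36], [0.22, 2.71], [-3.12, 3.12]. Speed limits (rad/s): [2.57, 2.57, 3.14, 3.14, 3.14, 3.14].

## Interface

Orientations are given as [roll, pitch, yaw] about the fixed x, y, z axes, in that order (R = Rz(yaw) Ry(pitch) Rx(roll)).
In Python, from rig import bot, vision, models gives the robot as it stands.
- The arm moves only by the tool drive_tool, never from a script. Its argument "rows" is a list of rows, each an object of numbers: "claw": the opening, from 0 (shut) to 1 (fully open); "x", "y", "z": the shift along the tool's x, y, z in units of 0.04 m (1.0 is 0.04 m); "yaw": the turn about the tool's z in units of 4 degrees (1.0 is 4 degrees). A call has 1 to 10 rows; each row shifts and turns the commanded pose from where the row before left it, along the tool's axes as they then stand; what a row does not reach is not made up. A row lasts 1/10 s, in which the tool goes at most 50 mm and 8.59 degrees, less where a joint would pass 70% of its speed; a pose out of reach is approached as far as the arm can. A call with a number of a shift or a turn outside -1 to 1 is refused whole. A call with a gripper value outside its range is refused whole. The fingers move at their own pace and stop on an object; "newtons" is the grip in N (left out, the last holds). Time passes only in rows, so rows that do not move let the fingers close. It gives the time, the measured TCP pose, the force, the opening and the grip force at its end, in the units of the state.
- bot.state(): the state, without advancing time (a new reading comes with each control period).
- vision.read_camera(name): name is "side" or "top" or "wrist"; returns the picture (384x512x3 uint8, blue, green, red); there is no depth.
- vision.calibration(name): a dict with "mtx" (3x3 intrinsics, pixels), "D" ([k1, k2, p1, p2, k3] as OpenCV has them; the pictures are not rectified), "cam_to_world" (4x4, takes a point from camera to world coordinates). Camera axes: x right, y up, looking along -z (the intrinsics and any distortion apply to the point x, -y, -z); pixel columns grow to the right and rows downward; lengths in m; the calibration is good to about 2 mm. A picture is of the moment at which its call begins: read the wrist's pose just before it. calibration takes no time and is no camera call; for the wrist camera it gives the pose at the moment of the call.
- bot.hand_in(): hands the job in; it is judged then, once.
Trained networks look in the newest picture that a camera, given by its name, has taken for a name from the list of things; names that differ only in an ending like _2 or _b are one class to them, and where a whole thing is asked for, a point or a joint stands for the part that bears it (a point fixed in the world has none). Each returns a list of dicts, best first, with "score" (0 to 1); they miss things now and then, are a little off and sometimes report something else, mostly with a low value. They report only what shows in the picture. A call takes as long as a camera call. They do not tell look-alikes from the thing itself.
- models.spot_in(camera, label): "box" ([left, top, right, bottom] in pixels, round what is visible of it).
- models.silhouettes(camera, label): "pixels" (384x512 bool, what is visible of it) and "box" ([left, top, right, bottom] in pixels, round what is visible of it).
- models.tip_of(camera, label): "uv" ([column, row] in pixels: a listed point, or the origin of a listed thing).
The state is a dict: "clock": time; "joint_positions": joint angles; "qvel": joint speeds; "effort": joint torques, N m; "eef_pos": TCP position; "tool_rot": TCP orientation; "ft_force": force on the tool from outside, world axes, zero at the start; "wrist_torque": the same for the moment, N m; "grip_width": finger opening in m; "grip_force": force on a finger pad.
Only numpy, scipy, OpenCV 4.12 (cv2) and the standard library are available. Lean on these libraries where they do the work, as an engineer would, in place of code of your own. Each camera call takes 0.05 s, during which the arm holds its last target. There are 200 camera calls.

## Task

The stop arm on the block-marking fixture sits loose on its shaft: turn it until the tab under it drops into the keyway and the arm sits flat on the shoulder. Then take the pin with the tall plain cylindrical head from the wooden rack and push it upright through the hole at the arm's end, fully home in the base plate, with its head resting on the arm. Leave the other two pins in the rack.

Things in the scene. Friction and masses are not known exactly. Their poses are not given: they have to be found in the camera images.
- fixture: fixed aluminium plate, 25 mm thick, with an upright steel shaft (16 mm diameter, top 90 mm above the plate's underside) and at its foot a dark shoulder, 56 x 56 mm, 10 mm high (top 35 mm above the underside). Origin on the shaft axis at the plate's underside; z up; x along the keyway towards the pin socket. The plate spans x -50 to 100, y -50 to 50 mm
- keyway (a point): centre of the keyway at the level of the shoulder's top, 18 mm along the fixture's x from the shaft axis: a slot 10 mm wide and 10 mm deep, cut in the shoulder from 8 mm off the axis to its outer edge and open at that side, pointing at the pin socket
- pin_socket (a point): centre of the mouth of the pin socket in the base plate's top face, 60 mm along the fixture's x from the shaft axis, 25 mm above the plate's underside: a round blind hole 9.5 mm wide, 18 mm deep, with a 1.5 mm chamfer
- stop_arm: loose metal part on the shaft, about 0.2 kg: square boss 32 x 32 mm, 40 mm high, with a 17.5 mm bore round the shaft, and a flat steel arm 28 mm wide, 10 mm thick, reaching 76 mm from the axis. Origin on the bore axis at the underside of boss and arm; x along the arm; z up. Can be gripped by the boss's two faces that run along the arm (32 mm apart), above the arm
- tab (a point): centre of the underside of the tab below the arm. The tab is 8 mm wide, 8 mm tall and spans 10 to 27 mm from the axis along the arm's centre line. At first it rests on the shoulder with the arm turned 0.5 to 1.3 rad anticlockwise (from above) from the keyway; the arm turns freely and drops 8 mm onto the shoulder when in line with the keyway within 0.035 rad
- end_hole (a point): centre of the top of the hole through the arm near its end, 60 mm from the axis, 10 mm above the arm's underside; the hole is 13.5 mm wide with a 1.5 mm chamfer and lies over the pin socket when the arm is seated
- lock_pin: loose steel pin, about 90 g: shank 8 mm in diameter, 36 mm long with a tapered foot, below a plain cylindrical head 20 mm in diameter, 34 mm tall. Origin at the foot on its axis, z up to the head. It stands in the rack, head on the rack's top face (foot 9 mm above the table); fully home, its head rests on the arm and its foot is 9 mm above the fixture's underside
- ball_pin: other pin in the rack, to be left: a ball head 24 mm in diameter on a narrow collar. Origin at the foot of its 25 mm shank; z up; the ball's top is 53 mm above it
- flat_pin: other pin in the rack, to be left: a flat disc head 28 mm in diameter and 10 mm thick. Origin at the foot of its 25 mm shank; z up
- pin_rack: fixed wooden block 44 x 150 x 45 mm with three holes in its top, 9.5 mm wide and 40 mm deep, in a row along its length 50 mm apart, one pin in each in any order. Origin at the centre of its underside, y along the row, x across it
Not all that is in view belongs to the job. Leave any blue, purple or yellow look-alike of the stop_arm alone.

How it is judged:
On the way, in this order (a step that is already met when the one before it is completed fails the run):
1. the arm's tab is down in the keyway and the arm lies flat on the shoulder (z of stop_arm in the frame of fixture between 0.031 and 0.0375 m and horizontal distance between stop_arm and fixture below 0.004 m and angle between the x axis of stop_arm and the x axis of fixture, either way round below 0.07 rad and x of end_hole in the frame of fixture above 0.03 m and angle between stop_arm's own z axis and vertical below 0.05 rad), for 0.2 s.
2. the locking pin is fully home through the arm in the base (all of step 1 and z of lock_pin in the frame of fixture below 0.0125 m and horizontal distance between lock_pin and pin_socket below 0.003 m and angle between lock_pin's own z axis and vertical below 0.08 rad), for 0.2 s.
At the end, for the whole second after the job is handed in: Arm flat on the shoulder, tab in the keyway (underside within 2.5 mm, level within 0.05 rad, in line within 0.07 rad); locking pin through it in the socket (foot within 3 mm of its axis, upright within 0.08 rad, head within 3.5 mm of the arm); both released and at rest (all of step 2 and linear speed of each of stop_arm, lock_pin below 0.02 m/s); the robot touches nothing.
It fails at once if one of the other two pins was taken from its place in the rack (moved more than 15 mm) (distance of any of ball_pin, flat_pin from where it was at the start of the episode above 0.015 m).
It also fails if it takes over 58 s, if anything falls off the work surface, if the arm or the gripper's body presses on something with over 40 N, if the wrist force passes 120 N, or if a joint passes its speed limit or range.

## Working session

There is one attempt and no reset: what is moved stays moved. The work goes in short steps, Python scripts to look and compute and a tool call to move; the robot and the scene stay as the last step left them, time stands still between calls to the robot, and variables do not carry over. Pictures are saved under pics/ and viewed, at most 11 in all, crops included, and the job is handed in when it is done.

Besides the shell and the picture viewer there is one more tool, called after "Call:" in YAML: its name, and indented under it one key for each argument. drive_tool: Moves the arm, as the interface text tells. Shifts and turns lie within -1 to 1; 1 stands for 0.04 m of shift or 4 degrees of turn. Its arguments: {"type":"object","properties":{"rows":{"type":"array","items":{"type":"object","properties":{"claw":{"type":"number"},"x":{"type":"number","minimum":-1,"maximum":1},"y":{"type":"number","minimum":-1,"maximum":1},"z":{"type":"number","minimum":-1,"maximum":1},"yaw":{"type":"number","minimum":-1,"maximum":1}}}},"newtons":{"type":"number"}},"required":["rows"]}

```bash
ls; mkdir -p pics
cat > h.py <<'E'
import numpy as np, cv2
from rig import bot, vision, models
def ray(name,uv,c=None):
    c=c or vision.calibration(name); K=np.array(c["mtx"]);D=np.array(c["D"],float);T=np.array(c["cam_to_world"])
    p=cv2.undistortPoints(np.array(uv,float).reshape(1,1,2),K,D).ravel()
    return T[:3,3], T[:3,:3]@np.array([p[0],-p[1],-1.])
def at(name,uv,z,c=None):
    o,d=ray(name,uv,c); return o+d*(z-o[2])/d[2]
def proj(name,P,c=None):
    c=c or vision.calibration(name);T=np.array(c["cam_to_world"])
    q=(np.atleast_2d(P)-T[:3,3])@T[:3,:3]; q=q*[1,-1,-1]
    return cv2.projectPoints(q,np.zeros(3),np.zeros(3),np.array(c["mtx"]),np.array(c["D"],float))[0].reshape(-1,2)
E
python3 - <<'E'
from h import *
for n in("top","side"):
    im=vision.read_camera(n); cv2.imwrite(f"pics/{n}0.png",im)
    for l in("fixture","stop_arm","end_hole","pin_socket","keyway","lock_pin","ball_pin","flat_pin","pin_rack"):
        f=models.tip_of if l in("end_hole","pin_socket","keyway") else models.spot_in
        print(n,l,[(np.round(r.get("uv",r.get("box"))).tolist(),round(r["score"],2)) for r in f(n,l)[:3]])
print(bot.state()["clock"], vision.calibration("top")["cam_to_world"])
E
```

```text
pics
top fixture [([263.0, 129.0, 342.0, 215.0], 0.88), ([280.0, 166.0, 321.0, 205.0], 0.65)]
top stop_arm [([356.0, 124.0, 399.0, 149.0], 0.9), ([282.0, 168.0, 323.0, 209.0], 0.69), ([377.0, 187.0, 424.0, 210.0], 0.57)]
top end_hole [([384.0, 190.0], 0.93), ([288.0, 198.0], 0.78), ([301.0, 256.0], 0.61)]
top pin_socket [([292.0, 155.0], 0.9)]
top keyway [([304.0, 173.0], 0.9), ([310.0, 178.0], 0.44)]
top lock_pin []
top ball_pin []
top flat_pin [([178.0, 154.0, 188.0, 160.0], 0.75)]
top pin_rack [([133.0, 150.0, 202.0, 196.0], 0.85)]
side fixture [([220.0, 162.0, 288.0, 207.0], 0.98)]
side stop_arm [([250.0, 121.0, 288.0, 144.0], 0.67), ([256.0, 160.0, 272.0, 198.0], 0.65), ([306.0, 138.0, 338.0, 157.0], 0.58)]
side end_hole [([309.0, 154.0], 0.83), ([306.0, 223.0], 0.81), ([264.0, 192.0], 0.76)]
side pin_socket [([239.0, 174.0], 0.7)]
side keyway [([257.0, 175.0], 0.61)]
side lock_pin [([134.0, 257.0, 147.0, 274.0], 0.47)]
side ball_pin [([135.0, 257.0, 150.0, 273.0], 0.75)]
side flat_pin [([150.0, 243.0, 161.0, 255.0], 0.47)]
side pin_rack [([131.0, 225.0, 183.0, 294.0], 0.65), ([257.0, 163.0, 271.0, 198.0], 0.27)]
1.0 [[ 0.01783454  0.98748388 -0.15670836  0.39263669]
 [-0.99941145  0.01301305 -0.03173964  0.00431507]
 [-0.02930313  0.15718219  0.98713479  0.82869163]
 [ 0.          0.          0.          1.        ]]
```

Run:
```python
import cv2
a=cv2.imread("pics/top0.png");b=cv2.imread("pics/side0.png")
import numpy as np
A=cv2.resize(a[100:290,110:440],(800,460)); B=cv2.resize(b[100:310,110:350],None,fx=2.5,fy=2.5)
cv2.imwrite("pics/t1.png",A);cv2.imwrite("pics/s1.png",B)
```

```text
(no output)
```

View pics/t1.png

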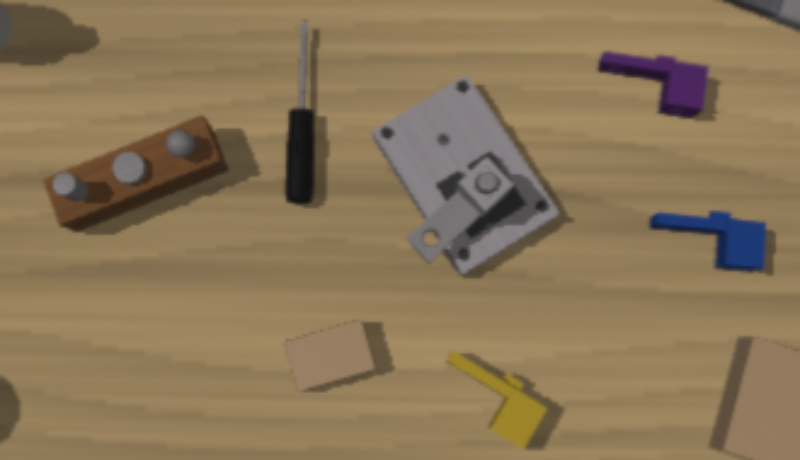

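View pics/s1.png

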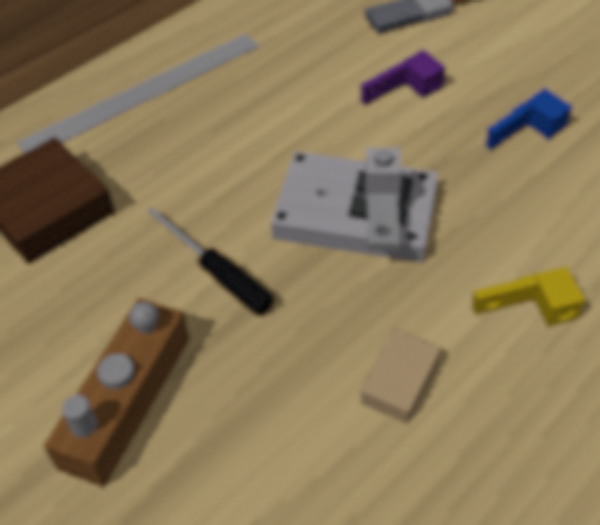

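The top view shows three pins in the rack: a tall cylinder at about (138,176), the flat disc at (163,169) and the ball at (184,159). The grey stop arm is on the shaft at (311,175), with its end hole at (288,198) and the socket at (293,157). The purple, blue and yellow copies, at about (378,135), (405,198) and (315,262), are look-alikes. My choices are the grey arm on the fixture and the cylinder pin at (138,176). I'll confirm both with the wrist camera.

Run:
```python
from h import *
r=lambda v:np.round(v,4).tolist()
print("shafttop",r(at("top",(311,175),.09)),"socket",r(at("top",(292.5,156.5),.025)),"hole",r(at("top",(287.6,198),.053)))
print("lock head top",r(at("top",(137,176),.079)),"flat",r(at("top",(163,169),.055)),"ball",r(at("top",(184,158.5),.07)))
print("side: hole",r(at("side",(263,192),.053)),"shaft",r(at("side",(263.5,163),.09)),"sock",r(at("side",(238.5,177),.025)))
s=bot.state();c=np.array(vision.calibration("wrist")["cam_to_world"]);print(r(c),r(s["eef_pos"]),r(s["tool_rot"]),s["grip_width"])
R=cv2.Rodrigues(np.zeros(3))[0]
from scipy.spatial.transform import Rotation as Ro
Rt=Ro.from_euler("xyz",s["tool_rot"]).as_matrix();print(r(Rt),r(Rt.T@(c[:3,3]-s["eef_pos"])),r(Rt.T@c[:3,:3]))
print(vision.calibration("wrist")["mtx"])
```

```text
shafttop [0.54, -0.069, 0.09] socket [0.5931, -0.0358, 0.025] hole [0.4989, -0.0248, 0.053]
lock head top [0.536, 0.2804, 0.079] flat [0.5561, 0.2353, 0.055] ball [0.5754, 0.1885, 0.07]
side: hole [0.4988, -0.0236, 0.053] shaft [0.5373, -0.0656, 0.09] sock [0.59, -0.0349, 0.025]
[[0.2822, -0.922, -0.265, 0.0814], [0.9593, 0.271, 0.079, 0.5491], [-0.001, -0.2765, 0.961, 0.3847], [0.0, 0.0, 0.0, 1.0]] [0.155, 0.5277, 0.2187] [3.1416, 0.0, 2.8559] 0.09320657620574374
[[-0.9595, 0.2819, 0.0], [0.2819, 0.9595, -0.0], [-0.0, 0.0, -1.0]] [0.0767, -0.0002, -0.166] [[-0.0004, 0.961, 0.2765], [1.0, 0.0001, 0.0011], [0.001, 0.2765, -0.961]]
[[345.82172266   0.         253.27319615]
 [  0.         345.82172266 192.53825155]
 [  0.           0.           1.        ]]
```

Call:
drive_tool:
  rows:
    - {"x":-0.84,"y":-0.72,"claw":0.7}
    - {"x":-0.84,"y":-0.72}
    - {"x":-0.84,"y":-0.72}
    - {"x":-0.84,"y":-0.72}
    - {"x":-0.84,"y":-0.72}
    - {"x":-0.84,"y":-0.72}
    - {"x":-0.84,"y":-0.72}
    - {"x":-0.84,"y":-0.72}

```text
invalid input at $.rows[0]: expected keys claw, x, y, z, yaw
```

Call:
drive_tool:
  rows:
    - {"x":-0.84,"y":-0.72}
    - {"x":-0.84,"y":-0.72}
    - {"x":-0.84,"y":-0.72}
    - {"x":-0.84,"y":-0.72}
    - {"x":-0.84,"y":-0.72}
    - {"x":-0.84,"y":-0.72}
    - {"x":-0.84,"y":-0.72}
    - {"x":-0.84,"y":-0.72}
    - {}
    - {}

```text
invalid input at $.rows[0]: expected keys claw, x, y, z, yaw
```

Run:
```python
from h import *
im=vision.read_camera("wrist");c=vision.calibration("wrist");cv2.imwrite("pics/w1.png",im)
s=bot.state();print(s["clock"],s["eef_pos"],s["tool_rot"],s["ft_force"])
for l,z in(("pin_socket",.025),("keyway",.035),("end_hole",.053),("stop_arm",.043),("fixture",0)):
    print(l,[(np.round(q["uv"],1).tolist(),round(q["score"],2),np.round(at("wrist",q["uv"],z,c),4).tolist()) for q in models.tip_of("wrist",l)[:3]])
```

```text
1.05 [0.15504288 0.52769926 0.21863235] [-3.14154555e+00  8.98439577e-06  2.85579040e+00] [0.03866691 0.52118479 0.91914618]
pin_socket []
keyway []
end_hole []
stop_arm []
fixture []
```

View pics/w1.png

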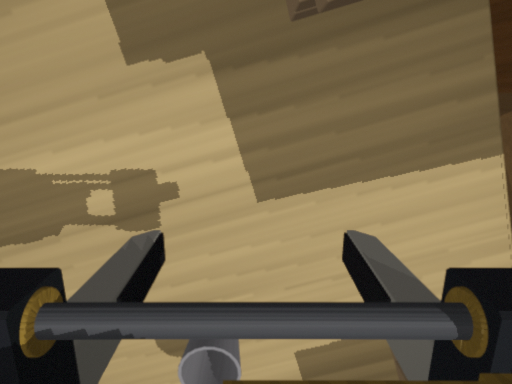

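That call was refused because every row needs all the keys. The wrist picture shows only bare table between the fingers, so the arm is still at the start.

Call:
drive_tool:
  rows:
    - {"x":-0.9,"y":-0.72,"z":0,"yaw":0,"claw":0.7}
    - {"x":-0.9,"y":-0.72,"z":0,"yaw":0,"claw":0.7}
    - {"x":-0.9,"y":-0.72,"z":0,"yaw":0,"claw":0.7}
    - {"x":-0.9,"y":-0.72,"z":0,"yaw":0,"claw":0.7}
    - {"x":-0.9,"y":-0.72,"z":0,"yaw":0,"claw":0.7}
    - {"x":-0.9,"y":-0.72,"z":0,"yaw":0,"claw":0.7}
    - {"x":-0.9,"y":-0.72,"z":0,"yaw":0,"claw":0.7}
    - {"x":-0.9,"y":-0.72,"z":0,"yaw":0,"claw":0.7}

```text
clock: 2.1
eef_pos: [0.3672, 0.2239, 0.219]
tool_rot: [3.141, 0.001, 2.856]
ft_force: [1.2, 1.1, 0.5]
grip_width: 0.0653
grip_force: 0.0
```

Call:
drive_tool:
  rows:
    - {"x":-0.9,"y":-0.72,"z":0,"yaw":0,"claw":0.7}
    - {"x":-0.9,"y":-0.72,"z":0,"yaw":0,"claw":0.7}
    - {"x":-0.9,"y":-0.72,"z":0,"yaw":0,"claw":0.7}
    - {"x":-0.9,"y":-0.72,"z":0,"yaw":0,"claw":0.7}
    - {"x":-0.9,"y":-0.72,"z":0,"yaw":0,"claw":0.7}
    - {"x":-0.9,"y":-0.72,"z":0,"yaw":0,"claw":0.7}
    - {"x":-0.9,"y":-0.72,"z":0,"yaw":0,"claw":0.7}
    - {"x":-0.9,"y":-0.72,"z":0,"yaw":0,"claw":0.7}
    - {"x":0,"y":0,"z":0,"yaw":0,"claw":0.7}
    - {"x":0,"y":0,"z":0,"yaw":0,"claw":0.7}

```text
clock: 3.1
eef_pos: [0.5777, -0.0775, 0.2179]
tool_rot: [3.141, -0.002, 2.854]
ft_force: [-0.5, -0.5, 1.4]
grip_width: 0.0653
grip_force: 0.0
```

```bash
cat > look.py <<'E'
from h import *
import sys
def look(fn,items):
    im=vision.read_camera("wrist");c=vision.calibration("wrist");cv2.imwrite(fn,im)
    s=bot.state();print(s["clock"],np.round(s["eef_pos"],4),np.round(s["tool_rot"],4),np.round(s["ft_force"],1),round(s["grip_width"],4))
    for l,z in items:
        print(l,[(np.round(q["uv"],1).tolist(),round(q["score"],2),np.round(at("wrist",q["uv"],z,c),4).tolist()) for q in models.tip_of("wrist",l)[:3]])
    return im,c
E
python3 - <<'E'
from look import *
look("pics/w2.png",(("pin_socket",.025),("keyway",.035),("end_hole",.053),("stop_arm",.043),("fixture",0)))
E
```

```text
3.15 [ 0.5772 -0.0765  0.2182] [ 3.1411e+00 -1.5000e-03  2.8552e+00] [-0.1  0.5  1.1] 0.065
pin_socket [([294.2, 169.6], 0.62, [0.5903, -0.0357, 0.025])]
keyway [([264.4, 143.5], 0.56, [0.5534, -0.0583, 0.035])]
end_hole [([95.8, 155.3], 0.88, [0.5159, -0.2173, 0.053]), ([175.7, 261.0], 0.7, [0.6436, -0.1819, 0.053]), ([283.4, 78.8], 0.6, [0.4992, -0.0254, 0.053])]
stop_arm [([42.4, 172.4], 0.91, [0.5173, -0.2804, 0.043]), ([130.6, 274.2], 0.76, [0.6488, -0.2386, 0.043]), ([253.5, 134.5], 0.58, [0.5408, -0.066, 0.043])]
fixture [([252.9, 135.9], 0.63, [0.5467, -0.0685, 0.0]), ([253.7, 130.2], 0.61, [0.541, -0.0659, 0.0])]
```

View pics/w2.png

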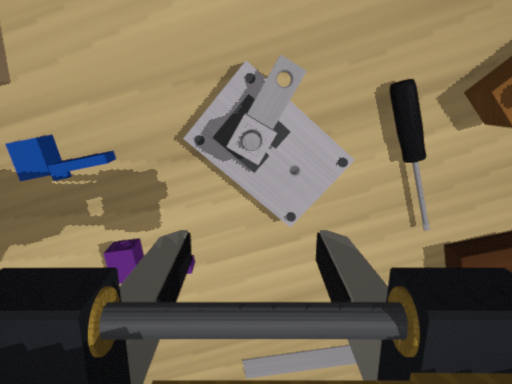

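The wrist view shows the grey arm on the shaft (top at (251,140)). Its end hole is at (284,79), the socket at (294,170), and the plate screws at (250,78), (200,140), (343,162) and (291,216).

Run:
```python
from look import *
c=vision.calibration("wrist"); g=cv2.cvtColor(cv2.imread("pics/w2.png"),cv2.COLOR_BGR2GRAY).astype(float)
def dark(u,v,r=7):
    p=g[v-r:v+r+1,u-r:u+r+1]; w=np.clip(np.median(p)-25-p,0,None); Y,X=np.mgrid[v-r:v+r+1,u-r:u+r+1]
    return np.array([(w*X).sum(),(w*Y).sum()])/w.sum()
P={}
for k,uv in dict(a=(250,78),b=(200,140),c=(343,162),d=(291,216),s=(294,170)).items():
    q=dark(*uv);P[k]=at("wrist",q,.025,c)[:2];print(k,q.round(1),P[k].round(4))
ang=lambda v:np.degrees(np.arctan2(v[1],v[0])).round(1)
print("x dir",ang(P["c"]-P["a"]),ang(P["d"]-P["b"]),"y",ang(P["a"]-P["b"]),ang(P["c"]-P["d"]))
sh=at("wrist",(251,140),.09,c)[:2]; ho=at("wrist",(284,79),.053,c)[:2]
print("shaft",sh.round(4),"hole",ho.round(4),ang(ho-sh),np.linalg.norm(ho-sh),"sock",ang(P["s"]-sh),np.linalg.norm(P["s"]-sh))
print("centre",np.mean([P[k] for k in "abcd"],0).round(4))
```

```text
a [250.6  78.5] [ 0.4898 -0.0533]
b [199.9 140.3] [ 0.5334 -0.121 ]
c [342.1 161.9] [0.5971 0.0157]
d [290.3 216.3] [ 0.6408 -0.0521]
s [294.2 170.5] [ 0.5919 -0.0351]
x dir 32.8 32.7 y 122.8 122.8
shaft [ 0.54   -0.0672] hole [ 0.4998 -0.0243] 133.1 0.058757283720657236 sock 31.7 0.06111232107330378
centre [ 0.5653 -0.0527]
```

Call:
drive_tool:
  rows:
    - {"x":0.95,"y":-0.03,"z":0,"yaw":0,"claw":0.7}
    - {"x":0,"y":0,"z":0.1,"yaw":0.95,"claw":0.7}
    - {"x":0,"y":0,"z":0.5,"yaw":0.95,"claw":0.7}
    - {"x":0,"y":0,"z":0.5,"yaw":0.95,"claw":0.7}
    - {"x":0,"y":0,"z":0.5,"yaw":0.95,"claw":0.7}
    - {"x":0,"y":0,"z":0.4,"yaw":0.95,"claw":0.7}
    - {"x":0,"y":0,"z":0,"yaw":0.95,"claw":0.7}
    - {"x":0,"y":0,"z":0,"yaw":0.95,"claw":0.7}
    - {"x":0,"y":0,"z":0,"yaw":1.0,"claw":0.7}
    - {"x":0,"y":0,"z":0,"yaw":0,"claw":0.7}

```text
clock: 4.4
eef_pos: [0.5408, -0.0665, 0.139]
tool_rot: [3.141, 0.0, 2.322]
ft_force: [-0.4, 0.4, 0.2]
grip_width: 0.0649
grip_force: 0.0
```

Run:
```python
from look import *
im,c=look("pics/w3.png",(("end_hole",.053),("stop_arm",.043)))
cv2.imwrite("pics/w3c.png",im)
```

```text
4.45 [ 0.5409 -0.0666  0.139 ] [3.1413e+00 5.0000e-04 2.3242e+00] [-1.3 -0.2 -0.5] 0.0654
end_hole [([121.6, 44.5], 0.93, [0.4024, -0.0489, 0.053]), ([249.6, 120.3], 0.69, [0.4993, -0.0265, 0.053]), ([256.3, 356.1], 0.59, [0.6418, -0.1709, 0.053])]
stop_arm [([251.1, 196.5], 0.78, [0.5409, -0.0696, 0.043])]
```

View pics/w3c.png

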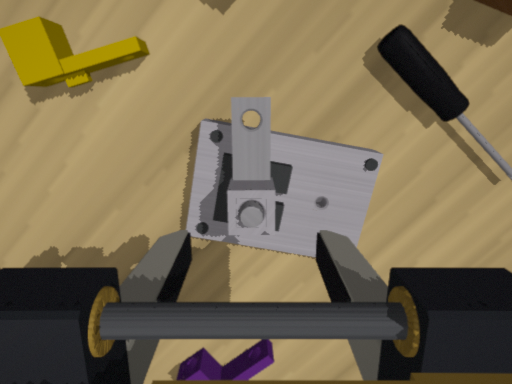

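The arm runs straight up the image with its hole at (251,119) and the shaft top at (251,214), so the fingers straddle the boss. I'll go down and grip.

Call:
drive_tool:
  rows:
    - {"x":0,"y":-0.03,"z":0.7,"yaw":0,"claw":0.7}
    - {"x":0,"y":0,"z":0.7,"yaw":0,"claw":0.7}
    - {"x":0,"y":0,"z":0.7,"yaw":0,"claw":0.7}
    - {"x":0,"y":0,"z":0,"yaw":0,"claw":0.4}
    - {"x":0,"y":0,"z":0,"yaw":0,"claw":0.2}
    - {"x":0,"y":0,"z":0,"yaw":0,"claw":0.2}
    - {"x":0,"y":0,"z":0,"yaw":0,"claw":0.2}
  newtons: 12

```text
clock: 5.25
eef_pos: [0.5413, -0.0684, 0.0563]
tool_rot: [3.14, 0.003, 2.322]
ft_force: [0.4, -0.4, -0.1]
grip_width: 0.0376
grip_force: 0.0
```

Not fully closed yet, so I'll wait and then start turning.

Call:
drive_tool:
  rows:
    - {"x":0,"y":0,"z":0,"yaw":0,"claw":0.2}
    - {"x":0,"y":0,"z":0,"yaw":0,"claw":0.2}
    - {"x":0,"y":0,"z":0,"yaw":0,"claw":0.2}
    - {"x":0,"y":0,"z":0,"yaw":0.5,"claw":0.2}
    - {"x":0,"y":0,"z":0,"yaw":1,"claw":0.2}

```text
clock: 5.75
eef_pos: [0.5404, -0.0691, 0.0557]
tool_rot: [-3.141, 0.002, 2.216]
ft_force: [-2.4, -3.3, 7.6]
grip_width: 0.0315
grip_force: 12.0
```

Call:
drive_tool:
  rows:
    - {"x":0,"y":0,"z":0,"yaw":1,"claw":0.2}
    - {"x":0,"y":0,"z":0,"yaw":1,"claw":0.2}
    - {"x":0,"y":0,"z":0,"yaw":1,"claw":0.2}
    - {"x":0,"y":0,"z":0,"yaw":1,"claw":0.2}
    - {"x":0,"y":0,"z":0,"yaw":1,"claw":0.2}
    - {"x":0,"y":0,"z":0,"yaw":1,"claw":0.2}
    - {"x":0,"y":0,"z":0,"yaw":1,"claw":0.2}
    - {"x":0,"y":0,"z":0,"yaw":1,"claw":0.2}
    - {"x":0,"y":0,"z":0,"yaw":1,"claw":0.2}
    - {"x":0,"y":0,"z":0,"yaw":1,"claw":0.2}

```text
clock: 6.75
eef_pos: [0.5405, -0.0684, 0.0556]
tool_rot: [3.14, 0.001, 1.516]
ft_force: [-0.4, -1.2, 6.3]
grip_width: 0.0322
grip_force: 12.0
```

Call:
drive_tool:
  rows:
    - {"x":0,"y":0,"z":0,"yaw":1,"claw":0.2}
    - {"x":0,"y":0,"z":0,"yaw":1,"claw":0.2}
    - {"x":0,"y":0,"z":0,"yaw":1,"claw":0.2}
    - {"x":0,"y":0,"z":0,"yaw":1,"claw":0.2}
    - {"x":0,"y":0,"z":0,"yaw":1,"claw":0.2}
    - {"x":0,"y":0,"z":0,"yaw":1,"claw":0.2}
    - {"x":0,"y":0,"z":0,"yaw":1,"claw":0.2}
    - {"x":0,"y":0,"z":0,"yaw":1,"claw":0.2}
    - {"x":0,"y":0,"z":0,"yaw":1,"claw":0.2}
    - {"x":0,"y":0,"z":0,"yaw":0.5,"claw":0.2}

```text
clock: 7.75
eef_pos: [0.5408, -0.0682, 0.0556]
tool_rot: [3.14, -0.001, 0.853]
ft_force: [-0.1, -0.6, 4.8]
grip_width: 0.0321
grip_force: 12.0
```

Run:
```python
from look import *
im,c=look("pics/w4.png",(("end_hole",.053),("pin_socket",.025)))
cv2.imwrite("pics/w4c.png",im)
```

```text
7.8 [ 0.5408 -0.0683  0.0556] [ 3.1399e+00 -7.0000e-04  8.5230e-01] [-0.3 -0.3  5.9] 0.0318
end_hole [([253.2, 128.1], 0.8, [0.5807, -0.023, 0.053])]
pin_socket [([281.7, 130.1], 0.86, [0.5903, -0.0365, 0.025]), ([249.5, 200.9], 0.5, [0.5491, -0.0559, 0.025])]
```

View pics/w4c.png

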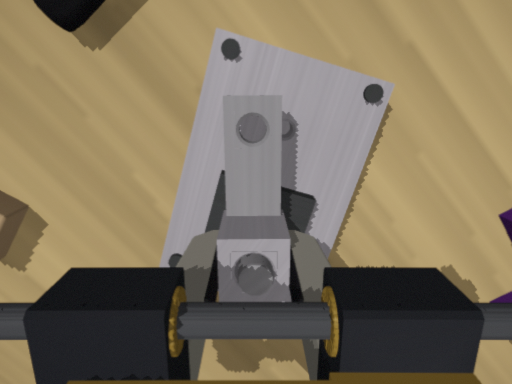

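The arm has followed the gripper: its hole is at (252,128), the socket is peeking out at (285,127), and the plate screws are at (231,48) and (374,93).

Run:
```python
from look import *
c=vision.calibration("wrist"); g=cv2.cvtColor(cv2.imread("pics/w4.png"),cv2.COLOR_BGR2GRAY).astype(float)
def dark(u,v,r=13):
    p=g[v-r:v+r+1,u-r:u+r+1]; w=np.clip(np.median(p)-40-p,0,None); Y,X=np.mgrid[v-r:v+r+1,u-r:u+r+1]
    return np.array([(w*X).sum(),(w*Y).sum()])/w.sum()
A,B=[at("wrist",dark(*q),.025,c)[:2] for q in((231,48),(374,93))]
v=A-B;print(A,B,np.linalg.norm(v),np.arctan2(v[1],v[0])-np.pi/2)
m=(A+B)/2;print(m)
```

```text
[0.59681409 0.01411487] [ 0.64025156 -0.05350402] 0.08036870276606703 0.5710045137596529
[ 0.61853283 -0.01969457]
```

Call:
drive_tool:
  rows:
    - {"x":0,"y":0,"z":0,"yaw":1,"claw":0.2}
    - {"x":0,"y":0,"z":0,"yaw":1,"claw":0.2}
    - {"x":0,"y":0,"z":0,"yaw":1,"claw":0.2}
    - {"x":0,"y":0,"z":0.02,"yaw":0.5,"claw":0.2}
    - {"x":0,"y":0,"z":0,"yaw":0.3,"claw":0.2}
    - {"x":0,"y":0,"z":0.03,"yaw":0.2,"claw":0.2}
    - {"x":0,"y":0,"z":0.03,"yaw":0,"claw":0.2}

```text
clock: 8.6
eef_pos: [0.5405, -0.0684, 0.0514]
tool_rot: [3.141, -0.0, 0.576]
ft_force: [3.1, -2.0, -1.1]
grip_width: 0.0322
grip_force: 12.0
```

Call:
drive_tool:
  rows:
    - {"x":0,"y":0,"z":0.05,"yaw":0,"claw":0.2}
    - {"x":0,"y":0,"z":0.05,"yaw":0,"claw":0.2}
    - {"x":0,"y":0,"z":0.03,"yaw":0,"claw":0.2}
    - {"x":0,"y":0,"z":0,"yaw":0,"claw":0.2}

```text
clock: 9.0
eef_pos: [0.5405, -0.0684, 0.0474]
tool_rot: [3.14, -0.0, 0.577]
ft_force: [-2.0, -1.9, 8.6]
grip_width: 0.0318
grip_force: 12.0
```

Run:
```python
from look import *
im,c=look("pics/w5.png",(("end_hole",.045),("pin_socket",.025)))
cv2.imwrite("pics/w5c.png",cv2.resize(im[60:300,120:400],None,fx=2.5,fy=2.5))
```

```text
9.05 [ 0.5405 -0.0684  0.0474] [ 3.1403e+00 -5.0000e-04  5.7700e-01] [-1.1 -1.2  9.2] 0.0317
end_hole [([253.7, 129.9], 0.85, [0.5907, -0.0364, 0.045])]
pin_socket [([253.2, 124.4], 0.97, [0.5914, -0.0358, 0.025])]
```

View pics/w5c.png

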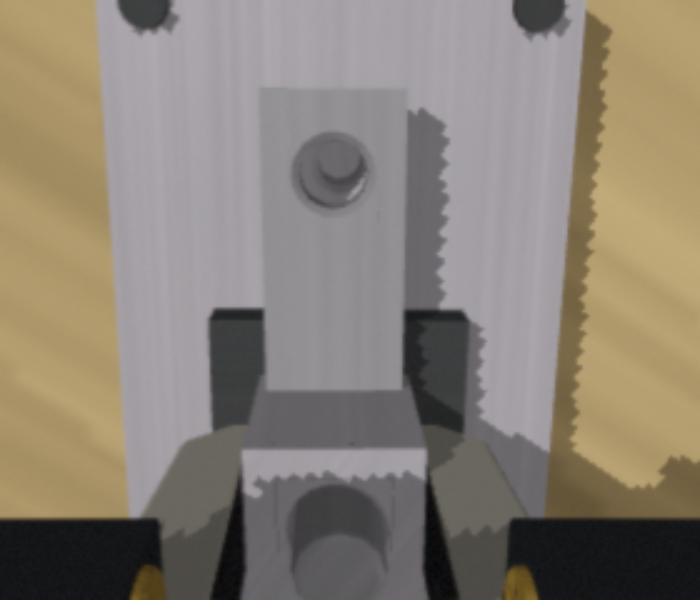

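The picture shows the arm on the shoulder with its hole over the socket. The boss keeps its place relative to the fingers after going down 8 mm, so it has dropped. I'll release it and go to the rack.

Call:
drive_tool:
  rows:
    - {"x":0,"y":0,"z":-0.02,"yaw":0,"claw":0.55}
    - {"x":0,"y":0,"z":0,"yaw":0,"claw":0.55}
    - {"x":0,"y":0,"z":0,"yaw":0,"claw":0.55}
    - {"x":0,"y":0,"z":-0.5,"yaw":0,"claw":0.55}
    - {"x":0,"y":0,"z":-1,"yaw":0,"claw":0.55}
    - {"x":0,"y":0,"z":-1,"yaw":0,"claw":0.55}
    - {"x":0,"y":0,"z":-0.5,"yaw":0,"claw":0.55}
    - {"x":0,"y":0,"z":0,"yaw":0,"claw":0.55}

```text
clock: 9.95
eef_pos: [0.5419, -0.0685, 0.1701]
tool_rot: [3.137, -0.004, 0.577]
ft_force: [0.3, 0.5, 0.2]
grip_width: 0.051
grip_force: 0.0
```

Run:
```python
from look import *
im,c=look("pics/w6.png",(("end_hole",.045),("pin_socket",.025),("stop_arm",.035)))
```

```text
10.0 [ 0.5407 -0.0681  0.1679] [ 3.1399e+00 -1.5000e-03  5.7650e-01] [ 0.2  0.5 -0.9] 0.051
end_hole [([437.6, 146.8], 0.65, [0.6529, -0.1797, 0.045]), ([254.2, 116.6], 0.64, [0.5903, -0.0376, 0.045])]
pin_socket [([252.5, 114.5], 0.85, [0.59, -0.0361, 0.025])]
stop_arm [([252.5, 184.0], 0.9, [0.5396, -0.0688, 0.035]), ([487.5, 177.2], 0.79, [0.658, -0.2399, 0.035])]
```

Call:
drive_tool:
  rows:
    - {"x":0.58,"y":-0.92,"z":0,"yaw":0,"claw":0.5}
    - {"x":0.58,"y":-0.92,"z":0,"yaw":0,"claw":0.5}
    - {"x":0.58,"y":-0.92,"z":0,"yaw":0,"claw":0.5}
    - {"x":0.58,"y":-0.92,"z":0,"yaw":0,"claw":0.5}
    - {"x":0.58,"y":-0.92,"z":0,"yaw":0,"claw":0.5}
    - {"x":0.58,"y":-0.92,"z":0,"yaw":0,"claw":0.5}
    - {"x":0.58,"y":-0.92,"z":0,"yaw":0,"claw":0.5}
    - {"x":0.58,"y":-0.92,"z":0,"yaw":0,"claw":0.5}

```text
clock: 10.95
eef_pos: [0.5339, 0.2814, 0.1648]
tool_rot: [-3.141, 0.004, 0.576]
ft_force: [0.7, -0.7, 0.4]
grip_width: 0.0467
grip_force: 0.0
```

Call:
drive_tool:
  rows:
    - {"x":0,"y":0,"z":0,"yaw":-1,"claw":0.5}
    - {"x":0,"y":0,"z":0,"yaw":-1,"claw":0.5}
    - {"x":0,"y":0,"z":0,"yaw":-1,"claw":0.5}
    - {"x":0,"y":0,"z":0,"yaw":-1,"claw":0.5}
    - {"x":0,"y":0,"z":0,"yaw":-1,"claw":0.5}
    - {"x":0,"y":0,"z":0,"yaw":-1,"claw":0.5}
    - {"x":0,"y":0,"z":0,"yaw":-1,"claw":0.5}
    - {"x":0,"y":0,"z":0,"yaw":-1,"claw":0.5}
    - {"x":0,"y":0,"z":0,"yaw":-1,"claw":0.5}
    - {"x":0,"y":0,"z":0,"yaw":-1,"claw":0.5}

```text
clock: 11.95
eef_pos: [0.5342, 0.2796, 0.1647]
tool_rot: [-3.138, 0.002, 1.277]
ft_force: [-0.6, -0.2, 0.3]
grip_width: 0.0466
grip_force: 0.0
```

Call:
drive_tool:
  rows:
    - {"x":0,"y":0,"z":0,"yaw":-1,"claw":0.5}
    - {"x":0,"y":0,"z":0,"yaw":-1,"claw":0.5}
    - {"x":0,"y":0,"z":0,"yaw":-1,"claw":0.5}
    - {"x":0,"y":0,"z":0,"yaw":-1,"claw":0.5}
    - {"x":0,"y":0,"z":0,"yaw":-1,"claw":0.5}
    - {"x":0,"y":0,"z":0,"yaw":-1,"claw":0.5}
    - {"x":0,"y":0,"z":0,"yaw":-1,"claw":0.5}
    - {"x":0,"y":0,"z":0,"yaw":-1,"claw":0.5}
    - {"x":0,"y":0,"z":0,"yaw":-1,"claw":0.5}
    - {"x":0,"y":0,"z":0,"yaw":-1,"claw":0.5}

```text
clock: 12.95
eef_pos: [0.5342, 0.2796, 0.1647]
tool_rot: [-3.138, -0.0, 1.975]
ft_force: [-0.0, 0.8, 0.3]
grip_width: 0.0465
grip_force: 0.0
```

Run:
```python
from look import *
im,c=look("pics/w7.png",(("lock_pin",.009),("ball_pin",.02),("flat_pin",.02)))
for l in("lock_pin","ball_pin","flat_pin"): print(l,[(np.round(q["box"]).tolist(),round(q["score"],2)) for q in models.silhouettes("wrist",l)[:3]])
cv2.imwrite("pics/w7c.png",im)
```

```text
13.0 [0.5341 0.2796 0.1647] [-3.1375e+00 -5.0000e-04  1.9788e+00] [0.5 0.  0.7] 0.0466
lock_pin [([259.5, 175.9], 0.79, [0.5387, 0.2819, 0.009])]
ball_pin [([260.6, 273.6], 0.74, [0.5788, 0.1927, 0.02])]
flat_pin []
lock_pin [([247.0, 175.0, 273.0, 210.0], 0.71)]
ball_pin [([246.0, 283.0, 273.0, 302.0], 0.93)]
flat_pin [([243.0, 225.0, 273.0, 263.0], 0.87)]
```

View pics/w7c.png

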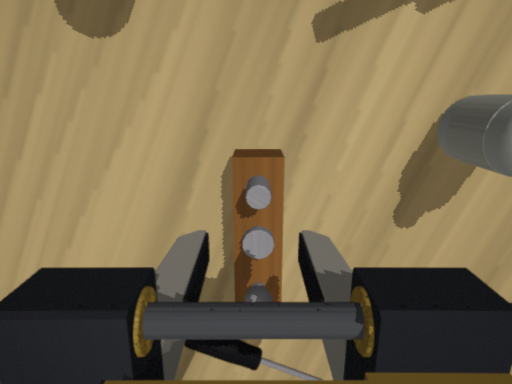

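The row runs straight up the image. The cylinder pin is at the end, with its head top at (259,197), then the flat pin at (258,242) and the ball at (258,293). The cylinder pin is confirmed as the target.

Run:
```python
from look import *
c=vision.calibration("wrist"); im=cv2.imread("pics/w7.png")
P=at("wrist",(258.8,197.2),.079,c)[:2]; F=at("wrist",(258.2,242.2),.055,c)[:2]
s=bot.state();y=s["tool_rot"][2];d=P-s["eef_pos"][:2];print(P,F,np.linalg.norm(P-F),"tool xy units",(d@[np.cos(y),np.sin(y)])/.04,(d@[np.sin(y),-np.cos(y)])/.04)
cv2.imwrite("pics/w7d.png",cv2.resize(im[165:270,215:300],None,fx=5,fy=5,interpolation=cv2.INTER_CUBIC))
```

```text
[0.53876038 0.28116678] [0.55757975 0.23677976] 0.0482117842408962 tool xy units -0.0067774585959570295 0.09928989393943669
```

View pics/w7d.png

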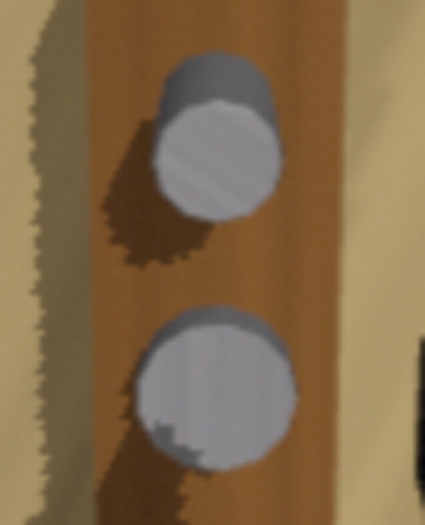

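Call:
drive_tool:
  rows:
    - {"x":0,"y":0.1,"z":0,"yaw":0,"claw":0.5}
    - {"x":0,"y":0,"z":0.7,"yaw":0,"claw":0.5}
    - {"x":0,"y":0,"z":0.7,"yaw":0,"claw":0.5}
    - {"x":0,"y":0,"z":0.7,"yaw":0,"claw":0.5}
    - {"x":0,"y":0,"z":0.7,"yaw":0,"claw":0.5}
    - {"x":0,"y":0,"z":0,"yaw":0,"claw":0.2}
    - {"x":0,"y":0,"z":0,"yaw":0,"claw":0.1}
    - {"x":0,"y":0,"z":0,"yaw":0,"claw":0.1}
    - {"x":0,"y":0,"z":0,"yaw":0,"claw":0.1}
    - {"x":0,"y":0,"z":0,"yaw":0,"claw":0.1}
  newtons: 25

```text
clock: 14.3
eef_pos: [0.5387, 0.2813, 0.0569]
tool_rot: [3.141, 0.0, 1.973]
ft_force: [-3.0, -1.7, 5.1]
grip_width: 0.0192
grip_force: 24.9
```

Call:
drive_tool:
  rows:
    - {"x":0,"y":0,"z":0,"yaw":0,"claw":0.1}
    - {"x":0,"y":0,"z":0,"yaw":0,"claw":0.1}

```text
clock: 14.5
eef_pos: [0.5387, 0.2813, 0.0569]
tool_rot: [3.141, 0.0, 1.973]
ft_force: [-4.1, -2.0, 6.4]
grip_width: 0.0194
grip_force: 24.9
```

Call:
drive_tool:
  rows:
    - {"x":0,"y":0,"z":-0.2,"yaw":0,"claw":0.1}
    - {"x":0,"y":0,"z":-0.4,"yaw":0,"claw":0.1}
    - {"x":0,"y":0,"z":-0.5,"yaw":0,"claw":0.1}
    - {"x":0,"y":0,"z":-0.6,"yaw":0,"claw":0.1}
    - {"x":0,"y":0,"z":-0.5,"yaw":0,"claw":0.1}
    - {"x":0,"y":0,"z":0,"yaw":0,"claw":0.1}

```text
clock: 15.1
eef_pos: [0.5416, 0.2825, 0.1475]
tool_rot: [3.133, 0.001, 1.973]
ft_force: [0.9, -0.3, -0.8]
grip_width: 0.0194
grip_force: 24.9
```

Call:
drive_tool:
  rows:
    - {"x":-0.98,"y":-0.24,"z":0,"yaw":0,"claw":0.1}
    - {"x":-0.98,"y":-0.24,"z":0,"yaw":0,"claw":0.1}
    - {"x":-0.98,"y":-0.24,"z":0,"yaw":0,"claw":0.1}
    - {"x":-0.98,"y":-0.24,"z":0,"yaw":0,"claw":0.1}
    - {"x":-0.98,"y":-0.24,"z":0,"yaw":0,"claw":0.1}
    - {"x":-0.98,"y":-0.24,"z":0,"yaw":0,"claw":0.1}
    - {"x":-0.98,"y":-0.24,"z":0,"yaw":0,"claw":0.1}
    - {"x":-0.98,"y":-0.24,"z":0,"yaw":0,"claw":0.1}

```text
clock: 15.9
eef_pos: [0.5908, -0.0387, 0.1424]
tool_rot: [-3.142, -0.0, 1.973]
ft_force: [0.9, 0.4, -0.7]
grip_width: 0.0193
grip_force: 24.9
```

Call:
drive_tool:
  rows:
    - {"x":0,"y":0,"z":0,"yaw":1,"claw":0.1}
    - {"x":0,"y":0,"z":0,"yaw":1,"claw":0.1}
    - {"x":0,"y":0,"z":0,"yaw":1,"claw":0.1}
    - {"x":0,"y":0,"z":0,"yaw":1,"claw":0.1}
    - {"x":0,"y":0,"z":0,"yaw":1,"claw":0.1}
    - {"x":0,"y":0,"z":0,"yaw":1,"claw":0.1}
    - {"x":0,"y":0,"z":0,"yaw":1,"claw":0.1}
    - {"x":0,"y":0,"z":0,"yaw":1,"claw":0.1}
    - {"x":0,"y":0,"z":0,"yaw":1,"claw":0.1}
    - {"x":0,"y":0,"z":0,"yaw":1,"claw":0.1}

```text
clock: 16.9
eef_pos: [0.5907, -0.0371, 0.1423]
tool_rot: [-3.141, -0.0, 1.272]
ft_force: [-0.0, 0.2, -1.0]
grip_width: 0.0194
grip_force: 24.9
```

Call:
drive_tool:
  rows:
    - {"x":0,"y":0,"z":0,"yaw":1,"claw":0.1}
    - {"x":0,"y":0,"z":0,"yaw":1,"claw":0.1}
    - {"x":0,"y":0,"z":0,"yaw":1,"claw":0.1}
    - {"x":0,"y":0,"z":0,"yaw":1,"claw":0.1}
    - {"x":0,"y":0,"z":0,"yaw":1,"claw":0.1}
    - {"x":0,"y":0,"z":0,"yaw":1,"claw":0.1}
    - {"x":0,"y":0,"z":0,"yaw":1,"claw":0.1}
    - {"x":0,"y":0,"z":0,"yaw":1,"claw":0.1}
    - {"x":0,"y":0,"z":0,"yaw":1,"claw":0.1}
    - {"x":0,"y":0,"z":0,"yaw":1,"claw":0.1}

```text
clock: 17.9
eef_pos: [0.5907, -0.0371, 0.1423]
tool_rot: [-3.141, 0.0, 0.573]
ft_force: [-0.9, -0.3, -1.1]
grip_width: 0.0194
grip_force: 24.9
```

Run:
```python
from look import *
im,c=look("pics/w8.png",(("lock_pin",.099),("end_hole",.045),("pin_socket",.025),("stop_arm",.035)))
im=vision.read_camera("side");cv2.imwrite("pics/s8.png",im)
w=cv2.imread("pics/w8.png")
cv2.imwrite("pics/c8.png",np.hstack([cv2.resize(w[40:260,150:350],(400,440)),cv2.resize(im[110:220,210:310],(400,440))]))
```

```text
17.95 [ 0.5907 -0.0371  0.1423] [-3.1411e+00  3.0000e-04  5.7010e-01] [-0.3 -0.4 -0.7] 0.0193
lock_pin [([253.8, 213.5], 0.69, [0.5931, -0.0364, 0.099])]
end_hole [([443.0, 212.5], 0.96, [0.6597, -0.1743, 0.045]), ([254.7, 190.0], 0.66, [0.594, -0.0368, 0.045])]
pin_socket [([250.6, 184.7], 0.59, [0.5914, -0.0345, 0.025])]
stop_arm [([499.7, 246.9], 0.58, [0.6622, -0.2423, 0.035])]
```

View pics/c8.png

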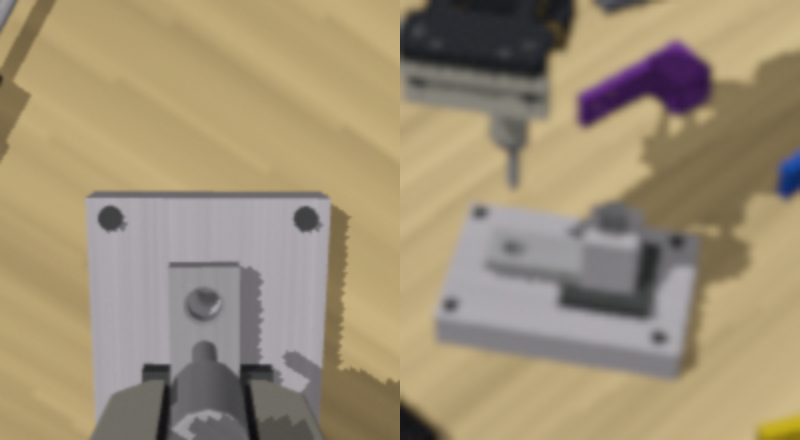

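The left view shows the pin hanging upright, foot at about (252,212), with the arm's hole at (251.5,191.5). The right view shows the arm flat on the shoulder. Next I'll measure the offset.

Run:
```python
from look import *
c=vision.calibration("wrist"); s=bot.state();y=s["tool_rot"][2];t=s["eef_pos"]
for n,q,z in(("hole",(251.6,191.4),.045),("foot model",(253.8,213.5),.0945),("foot",(252,212),.0945)):
    d=at("wrist",q,z,c)[:2]-t[:2];print(n,np.round(d+t[:2],4),"tool mm",np.round([d@[np.cos(y),np.sin(y)]*1e3,d@[np.sin(y),-np.cos(y)]*1e3],2))
print("expected px: foot on tool axis",proj("wrist",[t[0],t[1],.0945]),"hole if under tcp",proj("wrist",[t[0],t[1],.045]))
w=cv2.cvtColor(cv2.imread("pics/w8.png"),cv2.COLOR_BGR2GRAY)
A=[]
for u,v in((205,149),(303,149)):
    r=8;p=w[v-r:v+r+1,u-r:u+r+1].astype(float);m=np.clip(np.median(p)-40-p,0,None);Y,X=np.mgrid[v-r:v+r+1,u-r:u+r+1];A.append(at("wrist",((m*X).sum()/m.sum(),(m*Y).sum()/m.sum()),.025,c)[:2])
v=A[0]-A[1];m=(A[0]+A[1])/2;th=np.arctan2(v[1],v[0])-np.pi/2;print(A,m,th,"socket if screws at x=90:",m-.03*np.array([np.cos(th),np.sin(th)]))
for row in range(204,230,4): print(row,w[row,240:266].tolist())
```

```text
hole [ 0.5917 -0.0355] tool mm [ 1.68 -0.93]
foot model [ 0.5918 -0.0374] tool mm [0.68 0.71]
foot [ 0.592  -0.0358] tool mm [ 1.72 -0.47]
expected px: foot on tool axis [[252.72616785 214.47848414]] hole if under tcp [[252.77053249 193.43460169]]
[array([0.59649227, 0.01375068]), array([ 0.64018386, -0.05387664])] [ 0.61833807 -0.02006298] 0.5736033815299657 socket if screws at x=90: [ 0.59313954 -0.03634284]
204 [150, 150, 149, 150, 150, 150, 151, 151, 150, 147, 147, 147, 148, 150, 151, 150, 149, 148, 146, 148, 149, 147, 147, 147, 148, 148]
208 [149, 150, 149, 150, 150, 150, 152, 151, 150, 148, 148, 148, 149, 151, 151, 150, 149, 147, 146, 148, 149, 149, 148, 146, 147, 149]
212 [150, 150, 149, 151, 149, 151, 147, 128, 111, 104, 101, 96, 91, 85, 80, 76, 91, 123, 145, 149, 150, 148, 148, 147, 147, 148]
216 [151, 150, 150, 151, 150, 143, 116, 107, 106, 104, 101, 96, 92, 88, 82, 74, 70, 81, 115, 145, 150, 148, 147, 147, 148, 149]
220 [150, 150, 150, 150, 148, 141, 117, 108, 105, 103, 101, 99, 97, 94, 92, 86, 82, 78, 103, 142, 146, 147, 147, 147, 148, 149]
224 [143, 127, 111, 106, 104, 102, 100, 99, 99, 99, 100, 98, 98, 95, 94, 91, 89, 86, 84, 83, 81, 77, 76, 80, 97, 126]
228 [106, 105, 104, 105, 105, 102, 99, 99, 98, 100, 99, 99, 97, 95, 93, 91, 89, 86, 84, 83, 80, 78, 74, 73, 72, 73]
```

Call:
drive_tool:
  rows:
    - {"x":0.035,"y":-0.015,"z":0,"yaw":0,"claw":0.1}
    - {"x":0,"y":0,"z":0.5,"yaw":0,"claw":0.1}
    - {"x":0,"y":0,"z":0.5,"yaw":0,"claw":0.1}
    - {"x":0,"y":0,"z":0.3,"yaw":0,"claw":0.1}
    - {"x":0,"y":0,"z":0.2,"yaw":0,"claw":0.1}
    - {"x":0,"y":0,"z":0.15,"yaw":0,"claw":0.1}
    - {"x":0,"y":0,"z":0.1,"yaw":0,"claw":0.1}
    - {"x":0,"y":0,"z":0,"yaw":0,"claw":0.1}

```text
clock: 19.0
eef_pos: [0.5918, -0.0359, 0.0729]
tool_rot: [-3.141, 0.0, 0.576]
ft_force: [-0.1, 0.2, -0.4]
grip_width: 0.0193
grip_force: 24.9
```

Call:
drive_tool:
  rows:
    - {"x":0,"y":0,"z":0.06,"yaw":0,"claw":0.1}
    - {"x":0,"y":0,"z":0.06,"yaw":0,"claw":0.1}
    - {"x":0,"y":0,"z":0,"yaw":0,"claw":0.1}

```text
clock: 19.3
eef_pos: [0.592, -0.0364, 0.0685]
tool_rot: [3.141, 0.0, 0.577]
ft_force: [-0.2, -1.9, -0.4]
grip_width: 0.0193
grip_force: 24.9
```

Call:
drive_tool:
  rows:
    - {"x":-0.005,"y":0.008,"z":0.08,"yaw":0,"claw":0.1}
    - {"x":0,"y":0,"z":0.08,"yaw":0,"claw":0.1}
    - {"x":0,"y":0,"z":0.08,"yaw":0,"claw":0.1}
    - {"x":0,"y":0,"z":0.05,"yaw":0,"claw":0.1}
    - {"x":0,"y":0,"z":0,"yaw":0,"claw":0.1}

```text
clock: 19.8
eef_pos: [0.5917, -0.0365, 0.0562]
tool_rot: [-3.142, 0.0, 0.576]
ft_force: [-0.2, -2.2, -2.3]
grip_width: 0.0196
grip_force: 24.9
```

Call:
drive_tool:
  rows:
    - {"x":0,"y":0,"z":0.03,"yaw":0,"claw":0.1}
    - {"x":0,"y":0,"z":0,"yaw":0,"claw":0.1}

```text
clock: 20.0
eef_pos: [0.5918, -0.0363, 0.0558]
tool_rot: [3.141, -0.0, 0.576]
ft_force: [-1.7, -2.6, 3.0]
grip_width: 0.0195
grip_force: 25.0
```

Contact: the head is on the arm. I'll release, retreat and check.

Call:
drive_tool:
  rows:
    - {"x":0,"y":0,"z":-0.02,"yaw":0,"claw":0.45}
    - {"x":0,"y":0,"z":0,"yaw":0,"claw":0.45}
    - {"x":0,"y":0,"z":0,"yaw":0,"claw":0.45}
    - {"x":0,"y":0,"z":0,"yaw":0,"claw":0.45}
    - {"x":0,"y":0,"z":-0.4,"yaw":0,"claw":0.45}
    - {"x":0,"y":0,"z":-0.8,"yaw":0,"claw":0.45}
    - {"x":0,"y":0,"z":-0.9,"yaw":0,"claw":0.45}
    - {"x":-0.7,"y":0,"z":-0.9,"yaw":0,"claw":0.45}
    - {"x":-0.7,"y":0,"z":0,"yaw":0,"claw":0.45}
    - {"x":0,"y":0,"z":0,"yaw":0,"claw":0.45}

```text
clock: 21.0
eef_pos: [0.5434, -0.0679, 0.1776]
tool_rot: [3.14, -0.0, 0.575]
ft_force: [-0.7, 0.3, 0.0]
grip_width: 0.0417
grip_force: 0.0
```

Run:
```python
from look import *
w,c=look("pics/w9.png",(("lock_pin",.009),("stop_arm",.035)))
im=vision.read_camera("side");cv2.imwrite("pics/s9.png",im)
cv2.imwrite("pics/c9.png",np.hstack([cv2.resize(w[20:240,150:350],(400,440)),cv2.resize(im[110:220,210:310],(400,440))]))
P=np.array([.5912,-.0357,.079]);print("expected head top/base px",proj("wrist",[P,P-[0,0,.034]]).round(1).tolist(),proj("side",[P,P-[0,0,.034]]).round(1).tolist())
```

```text
21.05 [ 0.5442 -0.0672  0.1769] [ 3.1411e+00 -7.0000e-04  5.7480e-01] [0.1 1.3 0.4] 0.0419
lock_pin [([252.4, 115.2], 0.92, [0.5916, -0.0362, 0.009])]
stop_arm [([253.5, 181.4], 0.93, [0.5436, -0.0685, 0.035]), ([198.5, 328.7], 0.77, [0.3797, -0.1063, 0.035]), ([480.7, 177.9], 0.72, [0.6588, -0.2406, 0.035])]
expected head top/base px [[252.0, 122.6], [252.1, 119.3]] [[238.1, 161.3], [238.2, 171.1]]
```

View pics/c9.png

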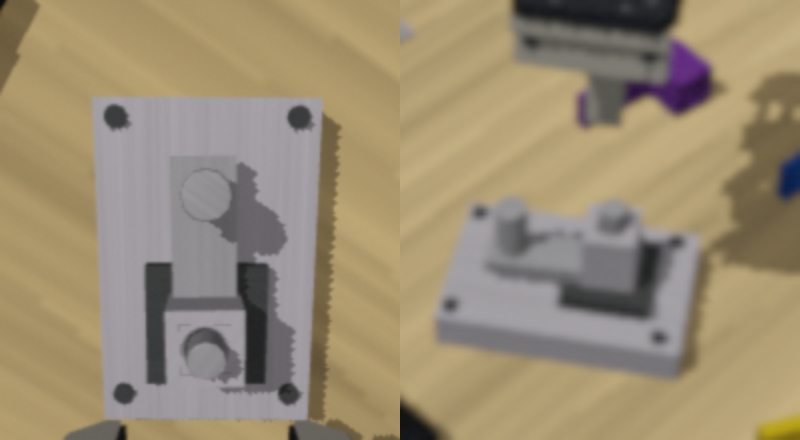

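The head rests on the arm: its top is at (237.8,161) in the side view, against (238.1,161.3) expected. The arm is in line and flat, and the gripper is clear.

```bash
python3 -c "
from rig import bot
print(bot.hand_in())"
```

```text
the job is handed in; nothing more can be done
None
```

I handed the job in at about 21 s of the 58 s limit. In the last pictures the stop arm is seated in the keyway, the cylinder-head pin is fully home through it, and the gripper is clear. I did not touch the other two pins, and the hand-in returned no verdict.

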